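Prop the handheld meter on its sloped stand

ROBOT

A 7-joint arm with a two-finger parallel gripper is mounted at the origin on the work surface. World frame = base frame: x ahead of the robot, y to its left, z up, the work surface at z = 0. Lengths are in m, angles in rad, forces in N, time in s.
With the tool pointing down it reaches from about 0.425 to 0.925 m from the base axis. Payload 6.8 kg.
Tool frame: the origin (TCP) lies midway between the tips of the shut fingers; the grasp point (between the pads) lies 19 mm behind it; z points along the fingers, y is the direction in which the jaws open and shut (so a half turn about z gives the same grasp; the last joint's range is limited). The gripper opens to 85 mm and grips with 20 to 120 N. Pads are 22 mm wide; open, the fingers measure 114 mm over their backs; the gripper's body (76 mm by 85 mm) begins 54 mm behind the grasp point. The pads swing forward as they close: fully open they stand 13 mm farther back than shut.
Start: joints at [1.137, 0.477, 0.022, 1.555, -0.011, 1.109, -0.083], TCP at [0.216, -0.64, 0.231] pointing down, gripper open.
Joint ranges: [-2.96, 2.96], [-0.34, 2.1], [-1.41, 1.46], [0.24, 2.44], [-1.37, 4.51], [0.17, 1.92], [-2.96, 2.96]. Speed limits (rad/s): [2.39, 2.39, 3.14, 3.14, 3.14, 3.14, 3.14].

INTERFACE

Orientations are given as a unit quaternion [w, x, y, z].
In Python, from station import status, eyes, workorder gives the robot as it stands. The module is installed in compiled form; this text tells all that it offers.
- The arm moves only by the shell command python3 -m jog 'ROWS' [FORCE]. ROWS is text: rows parted by semicolons, each of 7 numbers parted by spaces: the shift along the tool's x, y, z in m, then the turn, a rotation vector about the tool's x, y, z in degrees, then the finger opening in m, from 0 to 0.0854. In form: dx dy dz rx ry rz jaw; .... A call has 1 to 5 rows; each row is the pose to reach, as a shift and turn from the pose commanded when the call began, along the tool's axes at that moment; what a row does not reach only later rows make up. A row lasts 1/10 s, in which the tool goes at most 50 mm and 8.59 degrees, less where a joint would pass 70% of its speed; a pose out of reach is approached as far as the arm can. A call with a gripper value outside its range is refused whole. The fingers move at their own pace and stop on an object; FORCE is the grip in N (left out, the last holds). Time passes only in rows, so rows that repeat a pose let the fingers close. It gives the time, the measured TCP pose, the force and the opening at its end, in the units of the state.
- status.get_obs(): the state, without advancing time (a new reading comes with each control period).
- eyes.read_camera(name): name is "scene" or "top" or "wrist"; returns a dict with "image" (480x640x3 uint8, red, green, blue), "intrinsics" (3x3 intrinsics, pixels), "k1" (the pictures are not rectified: a ray, as slopes to the right and down, at radius r is drawn at 1 + k1 r^2 times it, then the intrinsics apply), "position" and "orientation" of the camera in the world. Camera axes: x right, y up, looking along -z (the intrinsics and any distortion apply to the point x, -y, -z); pixel columns grow to the right and rows downward; lengths in m; the calibration is good to about 2 mm. A picture is of the moment at which its call begins. There is no depth.
- workorder.hand_in(): hands the job in, once; it reports no verdict.
The state is a dict: "t": time; "q": joint angles; "joint_vel": joint speeds; "joint_torque": joint torques, N m; "eef_pos": TCP position; "tool_rot": TCP orientation; "contact_force": force on the tool from outside, world axes, zero at the start; "torque": the same for the moment, N m; "gripper_width": opening from 0.0 (shut) to 1.0 (fully open).
Only numpy, scipy, OpenCV 4.12 (cv2) and the standard library are available. Lean on these libraries where they do the work, as an engineer would, in place of code of your own. Each camera call takes 0.05 s, during which the arm holds its last target.

TASK

The handheld test meter has been left lying on its back on the bench. Prop it gently on the narrow sloped stand so that it can be read: face outward, display at the upper end, bottom end resting on the red lip, centred and in line with the stand, and let go of it. Leave the other things on the bench where they are.

Things in the scene. Friction and masses are not known exactly. Their poses are not given: they have to be found in the camera images.
- meter: The same handheld meter, its origin at the centre of its back (the underside as it lies), 19 mm below its centre; same axes.
- meter_center (a point): Centre (half-way up) of the loose meter: grey plastic box 138 long (x) x 62 wide (y) x 38 mm thick (z), 0.18 to 0.35 kg. Flat sides, free to grip across the 62 mm. x points to its display end, z out of its black face (up at the start). A 32 mm dial knob, 18 mm from the centre on the end away from the display, stands 9 mm above the face.
- meter_display (a point): Centre of the meter's pale green display, on its face: 36 mm from the meter's centre towards the display end (x) and 19 mm out along z. Same axes as the meter.
- stand_bed: Fixed sloped bed: 44 mm wide (less than the meter), 120 mm long, 6 mm thick, aluminium with black rubber, rising at 25 degrees. Red lip 14 mm high across its low end. Origin: on the bed's surface at the lip's inner foot, mid width, 60 mm above the bench; x up the slope, y across, z square out of the bed. Placed well, the meter's axes match these, its centre 69 mm up and 19 mm out.
- stand: The stand under the bed: steel base plate 150 x 100 x 10 mm with a 22 mm square post in its middle carrying the bed. Fixed to the bench. Origin at the centre of its underside; its -x side (the low end with the lip) faces roughly to the robot; the lip's inner foot is at x = -55 mm.
- parts_tray: Bystander: white divided parts tray 110 x 160 x 35 mm, loose; origin at the centre of its underside. Leave it alone.
- tape_roll: Bystander: blue tape roll 64 mm across, 18 mm high, lying flat, loose; origin at the centre of its underside. Leave it alone.
- screwdriver: Bystander: green-handled screwdriver 190 mm long along x, loose, lying on the bench; origin under its middle. Leave it alone.
- relay_module: Bystander: light grey relay module 88 x 36 mm, 56 mm high, loose; origin at the centre of its underside. Leave it alone.
Mind the look-alikes: they are no part of the job. Of the things that look like the meter, take the one that is nearest to the robot's base at the start.

How it is judged:
By the outcome, as a careful person would: the job done as asked, in the order asked, and still so for the second after the job is handed in, with the robot touching nothing.
It also fails if it takes over 38 s, if anything falls off the work surface, if the arm or the gripper's body presses on something with over 40 N, if the wrist force passes 120 N, or if a joint passes its speed limit or range.

## Working session

There is one attempt and no reset: what is moved stays moved. The work goes in short steps, Python scripts to look and compute and a shell command to move; the robot and the scene stay as the last step left them, time stands still between calls to the robot, and variables do not carry over. Pictures are saved under pics/ and viewed, and the job is handed in when it is done.

```bash
mkdir -p pics
cat > h.py <<'E'
import numpy as np, cv2
from station import status, eyes, workorder
from scipy.spatial.transform import Rotation as R
def rot(q): return R.from_quat([q[1],q[2],q[3],q[0]])
def cam(n,f=None):
    c=eyes.read_camera(n)
    if f: cv2.imwrite('pics/'+f,cv2.cvtColor(c['image'],cv2.COLOR_RGB2BGR))
    return c
def ray(c,u,v):
    K=np.array(c['intrinsics']); a=np.array([(u-K[0,2])/K[0,0],(v-K[1,2])/K[1,1]]); p=a.copy()
    for _ in range(30): p=a/(1+c['k1']*(p@p))
    d=rot(c['orientation']).apply([p[0],-p[1],-1.]); return np.array(c['position']),d/np.linalg.norm(d)
def onz(c,u,v,z):
    o,d=ray(c,u,v); return o+d*(z-o[2])/d[2]
def proj(c,P):
    K=np.array(c['intrinsics']); q=rot(c['orientation']).inv().apply(np.array(P)-c['position'])
    a=np.array([q[0],-q[1]])/-q[2]; a=a*(1+c['k1']*(a@a)); return K[0,0]*a[0]+K[0,2],K[1,1]*a[1]+K[1,2]
def tri(c1,p1,c2,p2):
    o1,d1=ray(c1,*p1);o2,d2=ray(c2,*p2)
    A=np.stack([d1,-d2],1); s=np.linalg.lstsq(A,o2-o1,rcond=None)[0]
    a=o1+s[0]*d1;b=o2+s[1]*d2
    return (a+b)/2,np.linalg.norm(a-b)
E
python3 - <<'E'
from h import *
import pickle
o=status.get_obs(); print(o)
cs={}
for n in ['scene','top','wrist']:
    c=cam(n,n+'0.png'); cs[n]=c; print(n,c['position'],c['orientation'],c['intrinsics'],c['k1'])
pickle.dump(cs,open('c0.pkl','wb'))
E
```

```text
{'t': 0.0, 'q': array([ 1.13687117,  0.47782702,  0.02234447,  1.55648501, -0.01152428,
        1.10930994, -0.08307635]), 'joint_vel': array([-6.48650249e-05, -1.35720718e-03,  2.82162066e-04,  1.84040795e-04,
        2.17645136e-03,  4.13816212e-04,  8.11494629e-04]), 'joint_torque': array([-8.51569657e-04, -5.96450114e+01,  1.60730269e+00, -2.81194085e+01,
        1.25252159e-02,  9.22719715e-03, -3.54799454e-05]), 'eef_pos': array([ 0.2158516 , -0.63890663,  0.2302936 ]), 'tool_rot': array([-9.26083960e-04,  9.86756202e-01,  1.62207567e-01, -2.14753495e-04]), 'contact_force': array([0.05646355, 0.0878895 , 0.18881609]), 'torque': array([-0.00825411,  0.03480505,  0.00616072]), 'gripper_width': 1.0007622246791292}
scene [1.34714167 0.37983905 1.25329569] [0.50186333 0.14847449 0.2544844  0.81321966] [[570.33666113   0.         324.12958814]
 [  0.         570.33666113 240.37937949]
 [  0.           0.           1.        ]] -0.020568459914989717
top [0.38437588 0.01057411 1.53431549] [ 0.71254385  0.05471086 -0.06443438 -0.69651719] [[542.01471173   0.         316.00206514]
 [  0.         542.01471173 248.49124921]
 [  0.           0.           1.        ]] -0.05265501756175039
wrist [ 0.28607761 -0.61510176  0.3737972 ] [ 0.80432436 -0.11595259  0.0847538  -0.57657099] [[388.55709487   0.         315.9534894 ]
 [  0.         388.55709487 239.85630323]
 [  0.           0.           1.        ]] -0.051171432446227
```

View pics/scene0.png

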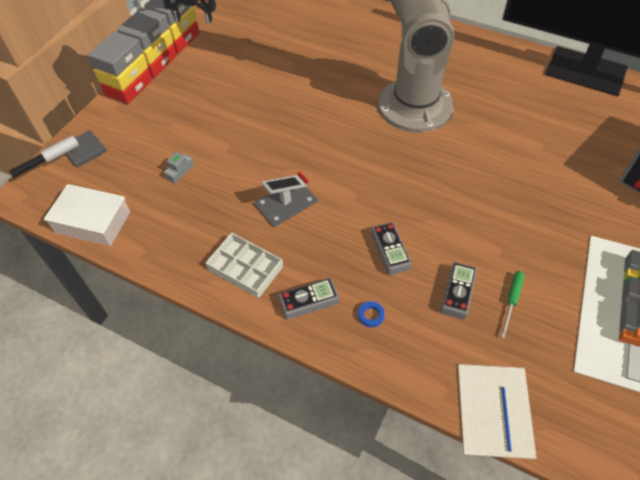

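View pics/top0.png

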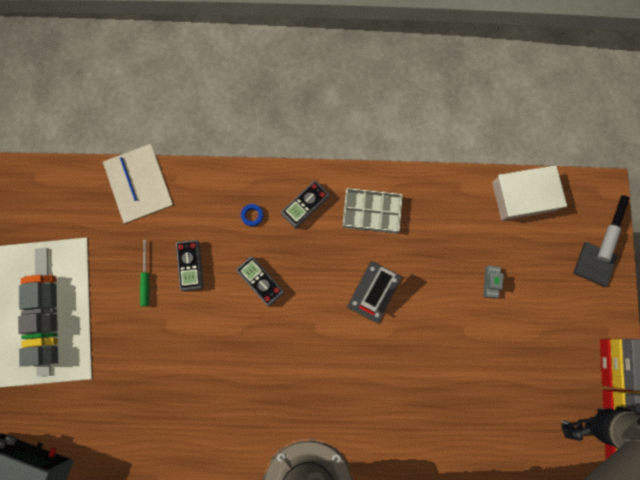

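View pics/wrist0.png

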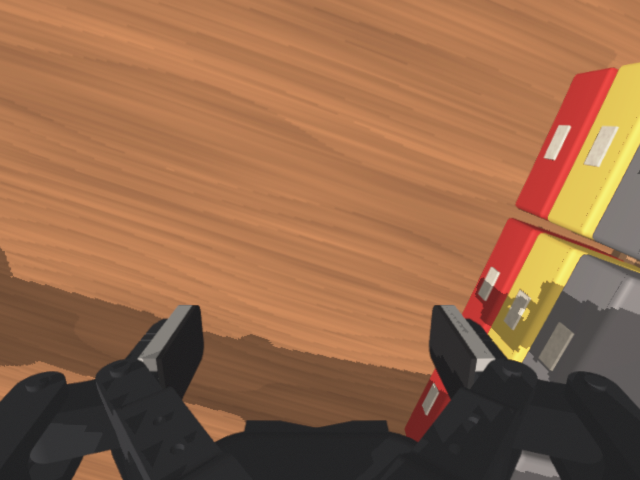

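Run:
```python
from h import *
import pickle
cs=pickle.load(open('c0.pkl','rb'))
t=cs['top']['image'][:,:,::-1];s=cs['scene']['image'][:,:,::-1]
a=cv2.resize(t[250:330,225:305],(400,400),interpolation=cv2.INTER_CUBIC)
b=cv2.resize(s[210:290,350:430],(400,400),interpolation=cv2.INTER_CUBIC)
c=cv2.resize(t[255:335,335:415],(400,400),interpolation=cv2.INTER_CUBIC)
cv2.imwrite('pics/crop1.png',np.hstack([a,b]))
d=cv2.resize(s[160:240,245:325],(400,400),interpolation=cv2.INTER_CUBIC)
cv2.imwrite('pics/crop2.png',np.hstack([c,d]))
for n,p in dict(A=(189,266),B=(262,282),C=(305,204)).items():
    q=onz(cs['top'],*p,.038); print(n,q,np.hypot(q[0],q[1]))
```

```text
A [0.5815251  0.34504166 0.038     ] 0.6761842912282244
B [0.54175424 0.14017472 0.038     ] 0.559595041032441
C [0.76687221 0.02666756 0.038     ] 0.7673357408303105
```

View pics/crop1.png

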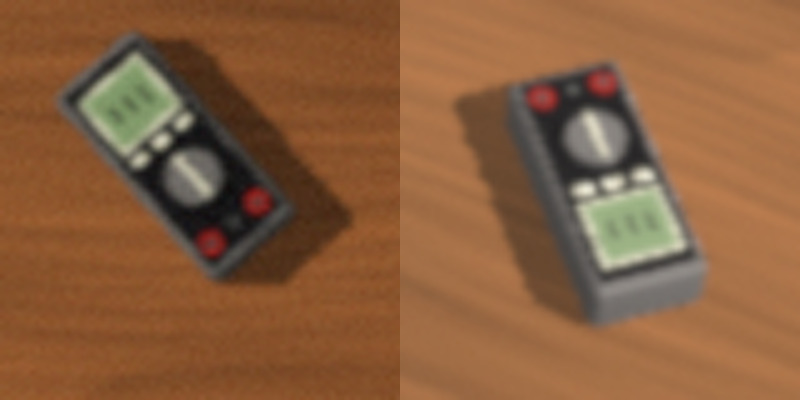

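View pics/crop2.png

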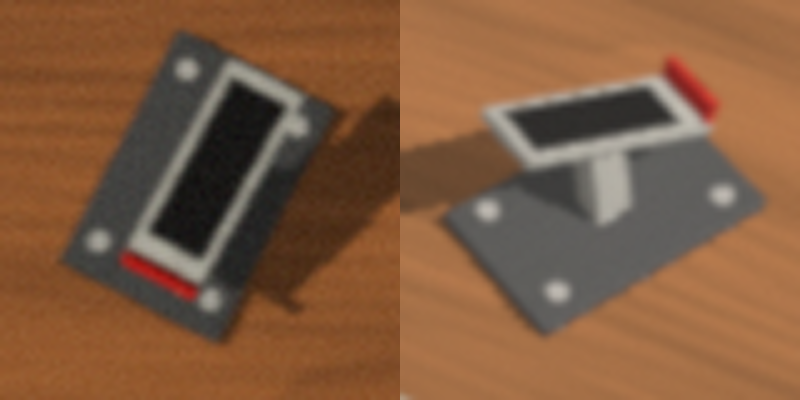

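Run:
```python
from h import *
import pickle
cs=pickle.load(open('c0.pkl','rb'))
t,s=cs['top'],cs['scene']
T=lambda u,v,o:(o[0]+(u+.5)/5-.5,o[1]+(v+.5)/5-.5)
# meter corners at z .038 (approximately; left/top edges)
for n,c,o,P in [('top',t,(225,250),[(60,100),(137,35),(293,208),(215,280)]),('scene',s,(350,210),[(110,85),(213,63),(305,266),(195,295)])]:
    Q=[onz(c,*T(*p,o),.038) for p in P]; print(n,np.round(Q,4)[:,:2].tolist(), np.mean(Q,0), [round(float(np.linalg.norm(Q[i]-Q[(i+1)%4])),4) for i in range(4)])
    hsv=cv2.cvtColor(c['image'],cv2.COLOR_RGB2HSV); m=cv2.inRange(hsv,(35,40,60),(75,255,255)); k=np.zeros_like(m); k[o[1]:o[1]+80,o[0]:o[0]+80]=1; m=m*k
    M=cv2.moments(m,True); print('disp',M['m00'],onz(c,M['m10']/M['m00'],M['m01']/M['m00'],.038))
for n,c,o,p in [('top',t,(225,250),(193,178)),('scene',s,(350,210),(196,137))]: print('knob',onz(c,*T(*p,o),.047))
# bed
tp=[(305,100),(228,62),(130,248),(203,283)]; sp=[(85,110),(130,165),(312,132),(255,75)]
for a,b in zip(tp,sp): print('bed',tri(t,T(*a,(335,255)),s,T(*b,(245,160))))
tp=[(180,30),(345,110),(62,262),(225,342)]; 
Q=[onz(t,*T(*a,(335,255)),.01) for a in tp]; print('base',Q,np.mean(Q,0)); v=Q[0]+Q[1]-Q[2]-Q[3]; print(np.degrees(np.arctan2(v[1],v[0])),np.linalg.norm(v)/2)
```

```text
top [[0.5747, 0.212], [0.6122, 0.1707], [0.5176, 0.0807], [0.477, 0.1224]] [0.54536529 0.14646206 0.038     ] [0.0558, 0.1306, 0.0582, 0.1326]
disp 195.0 [0.57347611 0.17301209 0.038     ]
scene [[0.5223, 0.082], [0.4853, 0.1247], [0.5808, 0.2153], [0.621, 0.1727]] [0.55233139 0.1486537  0.038     ] [0.0565, 0.1317, 0.0585, 0.134]
disp 180.0 [0.57446498 0.17277522 0.038     ]
knob [0.53205423 0.13576665 0.047     ]
knob [0.53879173 0.13715688 0.047     ]
bed (array([ 0.56268893, -0.22005566,  0.10467602]), np.float64(7.36638949336079e-05))
bed (array([ 0.58287936, -0.1801008 ,  0.10278848]), np.float64(0.0022277411277691786))
bed (array([ 0.48497685, -0.13069525,  0.05056895]), np.float64(0.0038003358314968377))
bed (array([ 0.46735235, -0.17232811,  0.05786028]), np.float64(0.0013854670408823746))
base [array([ 0.61300072, -0.16390124,  0.01      ]), array([ 0.56927767, -0.25809879,  0.01      ]), array([ 0.47981422, -0.09820398,  0.01      ]), array([ 0.43712006, -0.19008792,  0.01      ])] [ 0.52480317 -0.17757298  0.01      ]
-26.743746998786204 0.14856426489193267
```

```bash
cat >> h.py <<'E'
def tool(yaw,pitch=0):
    "tool frame = frame(yaw, x pitched up by pitch) turned pi about x"
    return R.from_euler('z',yaw,degrees=True)*R.from_euler('y',-pitch,degrees=True)*R.from_euler('x',180,degrees=True)
def togo(p,r,cmd=None):
    if cmd is None:
        o=status.get_obs(); p0=o['eef_pos']; r0=rot(o['tool_rot'])
    else: p0,r0=cmd
    return np.round(r0.inv().apply(np.array(p)-p0),4), np.round((r0.inv()*r).as_rotvec(degrees=True),2)
E
python3 - <<'E'
from h import *
print(togo((.45,-.30,.30),tool(0)))
c=__import__('pickle').load(open('c0.pkl','rb'))['wrist']; print(ray(c,316,240))
E
```

```text
(array([ 0.3303, -0.2464, -0.0692]), array([-0.08,  0.02, 18.67]))
(array([ 0.28607761, -0.61510176,  0.3737972 ]), array([-0.27034621, -0.08902118, -0.9586387 ]))
```

```bash
python3 -m jog '0.33 -0.246 -0.069 0 0 18.7 0.085; 0.33 -0.246 -0.069 0 0 18.7 0.085; 0.33 -0.246 -0.069 0 0 18.7 0.085; 0.33 -0.246 -0.069 0 0 18.7 0.085; 0.33 -0.246 -0.069 0 0 18.7 0.085' 40
python3 - <<'E'
from h import *
print(togo((.45,-.30,.30),tool(0)))
E
```

```text
t: 0.65
eef_pos: [0.3569, -0.4347, 0.2728]
tool_rot: [-0.0, 1.0, -0.0, -0.0]
contact_force: [0.6, -0.3, 0.4]
gripper_width: 0.999
(array([ 0.093 , -0.1348, -0.0272]), array([-0.  ,  0.01, -0.04]))
```

```bash
python3 -m jog '0.16 -0.25 -0.02 0 0 0 0.085; 0.16 -0.25 -0.02 0 0 0 0.085; 0.16 -0.25 -0.02 0 0 0 0.085; 0.16 -0.25 -0.02 0 0 0 0.085; 0.16 -0.25 -0.02 0 0 0 0.085'
python3 - <<'E'
from h import *
import pickle
c=cam('wrist','w1.png'); pickle.dump(c,open('w1.pkl','wb')); print(c['position'],status.get_obs()['eef_pos'])
print(togo((.49,.11,.16),tool(43.5)))
E
```

```text
t: 1.15
eef_pos: [0.4913, -0.2248, 0.2896]
tool_rot: [0.0, 1.0, -0.0, 0.0]
contact_force: [0.8, -0.8, 0.4]
gripper_width: 0.99
[ 0.56524378 -0.22381366  0.4329811 ] [ 0.4967843  -0.21527422  0.29030932]
(array([-0.0038, -0.3248,  0.1317]), array([ -0.15,  -0.31, -42.88]))
```

View pics/w1.png

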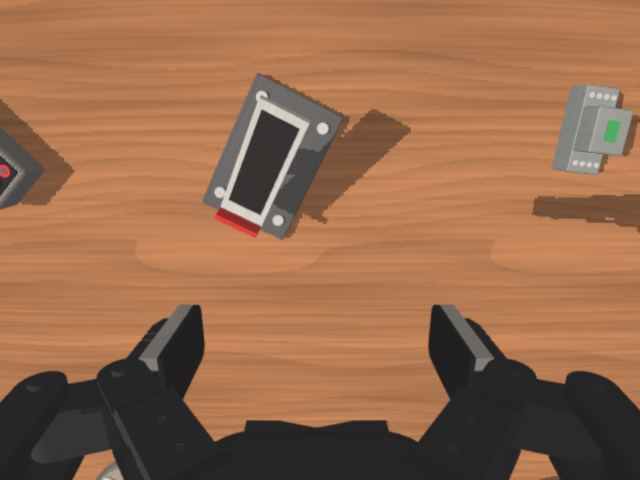

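Run:
```python
from h import *
import pickle
c=pickle.load(open('w1.pkl','rb'))
Q=[onz(c,*a,.01) for a in [(260,73),(343,119),(204,203),(284,240)]]
v=Q[0]+Q[1]-Q[2]-Q[3]; print('base',np.mean(Q,0),np.degrees(np.arctan2(v[1],v[0])),np.linalg.norm(v)/2, np.linalg.norm(Q[0]-Q[1]))
z1=.06+.12*np.sin(np.radians(25))
B=[onz(c,*a,z) for a,z in [((263,97),z1),((308,124),z1),((224,210),.06),((264,229),.06)]]
v=B[0]+B[1]-B[2]-B[3]; print('bed',np.round(B,4),np.degrees(np.arctan2(v[1],v[0])),np.linalg.norm(v)/2,'foot',(B[2]+B[3])/2)
im=c['image'][60:250,190:360,::-1]; cv2.imwrite('pics/w1c.png',cv2.resize(im,None,fx=3,fy=3,interpolation=cv2.INTER_CUBIC))
```

```text
base [ 0.52753357 -0.1762133   0.01      ] -26.35864447904031 0.14854449859746235 0.09645210556173109
bed [[ 0.5867 -0.182   0.1107]
 [ 0.5661 -0.2172  0.1107]
 [ 0.4852 -0.1332  0.06  ]
 [ 0.4658 -0.1719  0.06  ]] -24.993922546849202 0.12234041390492008 foot [ 0.47549455 -0.15256532  0.06      ]
```

View pics/w1c.png

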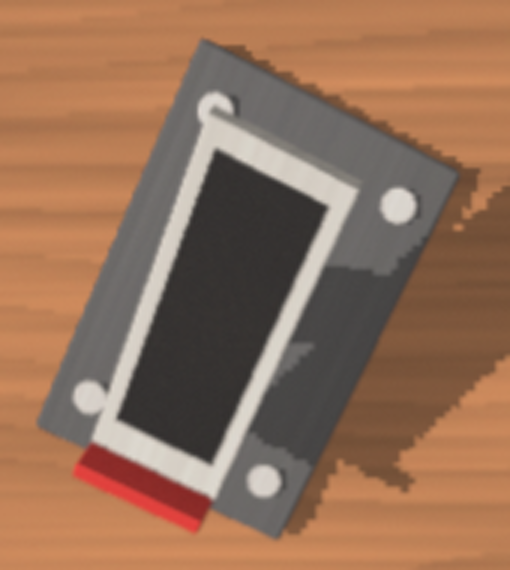

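```bash
python3 -m jog '-0.004 -0.325 0.132 0 0 -43 0.085; -0.004 -0.325 0.132 0 0 -43 0.085; -0.004 -0.325 0.132 0 0 -43 0.085; -0.004 -0.325 0.132 0 0 -43 0.085; -0.004 -0.325 0.132 0 0 -43 0.085'
python3 - <<'E'
from h import *
print(status.get_obs()['eef_pos'],togo((.49,.11,.16),tool(43.5)))
E
```

```text
t: 1.7
eef_pos: [0.4876, 0.0064, 0.1948]
tool_rot: [0.0, 0.93, 0.369, 0.0]
contact_force: [1.1, -1.1, 0.1]
gripper_width: 0.996
[0.48761965 0.006403   0.19478422] (array([ 0.0727, -0.0738,  0.0348]), array([ 0.02, -0.01, -0.23]))
```

```bash
python3 - <<'E'
from h import *
import pickle
c=pickle.load(open('w1.pkl','rb'))
z1=.06+.12*np.sin(np.radians(25))
f=lambda u,v:(190+(u+.5)/3-.5,60+(v+.5)/3-.5)
B=[onz(c,*f(*a),z) for a,z in [((206,117),z1),((360,189),z1),((92,442),.06),((213,497),.06)]]
v=B[0]+B[1]-B[2]-B[3]; w=(B[0]+B[2]-B[1]-B[3]);print('bed',np.round(B,4),np.degrees(np.arctan2(v[1],v[0])),np.linalg.norm(v)/2,np.degrees(np.arctan2(-w[0],w[1])),'foot',(B[2]+B[3])/2,[np.linalg.norm(B[0]-B[1]),np.linalg.norm(B[2]-B[3])])
E
python3 -m jog '0.073 -0.074 0.015 0 0 0 0.085; 0.073 -0.074 0.015 0 0 0 0.085; 0.073 -0.074 0.015 0 0 0 0.085; 0.073 -0.074 0.015 0 0 0 0.085; 0.073 -0.074 0.015 0 0 0 0.085'
python3 - <<'E'
from h import *
import pickle
c=cam('wrist','w2.png'); pickle.dump(c,open('w2.pkl','wb')); print(status.get_obs()['eef_pos'])
E
```

```text
bed [[ 0.5855 -0.1783  0.1107]
 [ 0.5671 -0.2186  0.1107]
 [ 0.4882 -0.1298  0.06  ]
 [ 0.4696 -0.1687  0.06  ]] -26.767831691536205 0.12032406624277887 -24.991805772004433 foot [ 0.47887937 -0.14927097  0.06      ] [np.float64(0.04430069984011901), np.float64(0.04312090914172083)]
t: 2.2
eef_pos: [0.4911, 0.1074, 0.1802]
tool_rot: [0.0, 0.931, 0.365, -0.0]
contact_force: [-0.4, -0.9, -0.8]
gripper_width: 0.994
[0.49123533 0.1069178  0.1803074 ]
```

View pics/w2.png

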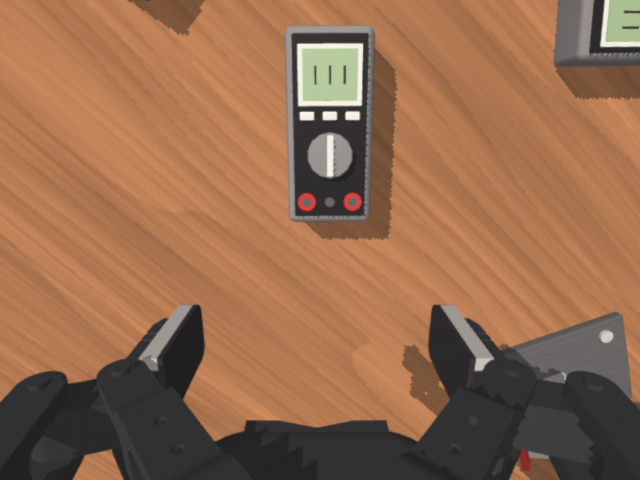

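Run:
```python
from h import *
import pickle
c=pickle.load(open('w2.pkl','rb'))
hsv=cv2.cvtColor(c['image'],cv2.COLOR_RGB2HSV); m=cv2.inRange(hsv,(35,40,60),(75,255,255)); m[:,:250]=0;m[:,420:]=0
(u,v),_,_=cv2.minAreaRect(cv2.findNonZero(m)); D=onz(c,u,v,.038); print((u,v),D)
k=onz(c,330,155,.047); d=D-k; print('knob',k,'yaw',np.degrees(np.arctan2(d[1],d[0])),np.hypot(*d[:2]))
r=[onz(c,x,202,.038) for x in (307,352)]; J=np.mean(r,0); d=D-J; print('yawJ',np.degrees(np.arctan2(d[1],d[0])))
E4=[onz(c,*p,.038) for p in [(289,27),(374,27),(289,216),(368,216)]]; print(np.mean(E4,0)); d=E4[0]+E4[1]-E4[2]-E4[3];print(np.degrees(np.arctan2(d[1],d[0])),np.linalg.norm(d)/2)
for y in (43,43.5,44): print(D[:2]-.036*np.array([np.cos(np.radians(y)),np.sin(np.radians(y))]))
o=status.get_obs(); print(rot(o['tool_rot']).as_matrix()[:,0], np.degrees(np.arctan2(*rot(o['tool_rot']).as_matrix()[[1,0],0])))
print(togo((.5475,.1475,.06),tool(43.5)),togo((.5475,.1475,.005),tool(43.5)))
```

```text
(329.5, 74.0) [0.57687701 0.1740575  0.038     ]
knob [0.53754839 0.1367887  0.047     ] yaw 43.45959755440701 0.05418213202461494
yawJ 43.420890664525366
[0.55161522 0.14970716 0.038     ]
42.48436791955637 0.12976439133420548
[0.55054828 0.14950556]
[0.55076353 0.14927673]
[0.55098078 0.1490498 ]
[ 0.73381418  0.67934975 -0.00081543] 42.7928689960049
(array([0.069 , 0.0084, 0.1203]), array([ 0.03,  0.05, -0.71])) (array([0.069 , 0.0083, 0.1753]), array([ 0.03,  0.05, -0.71]))
```

```bash
python3 -m jog '0.035 0.004 0.06 0 0 -0.7 0.085; 0.071 0.009 0.1 0 0 -0.7 0.085; 0.071 0.009 0.14 0 0 -0.7 0.085; 0.071 0.009 0.16 0 0 -0.7 0.085; 0.071 0.009 0.174 0 0 -0.7 0.085'
python3 -m jog '0 0 0 0 0 0 0.085; 0 0 0 0 0 0 0.085'
python3 - <<'E'
from h import *
c=cam('wrist','w3.png');print(status.get_obs()['eef_pos'],status.get_obs()['contact_force'])
E
```

```text
t: 2.75
eef_pos: [0.5482, 0.1482, 0.0035]
tool_rot: [0.0, 0.929, 0.371, -0.002]
contact_force: [-1.1, 0.3, 0.3]
gripper_width: 0.996
t: 2.95
eef_pos: [0.55, 0.1498, 0.0076]
tool_rot: [0.0, 0.929, 0.371, 0.001]
contact_force: [0.9, 0.5, 0.2]
gripper_width: 0.992
[0.55045078 0.15024416 0.00821923] [0.42630248 0.06729304 0.72622959]
```

View pics/w3.png

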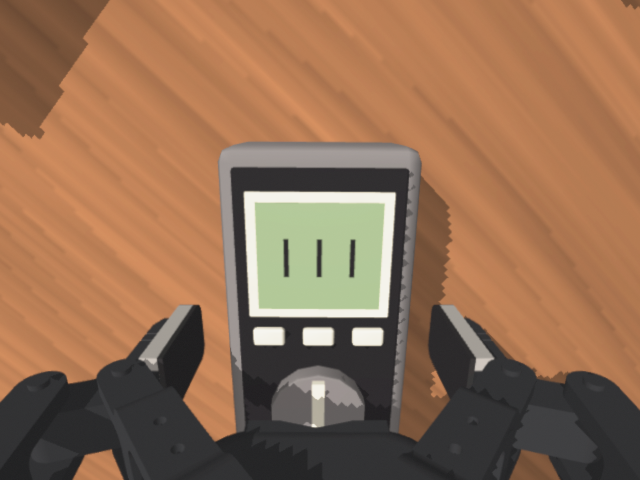

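```bash
python3 -m jog '0 0 0.002 0 0 0 0.058; 0 0 0.002 0 0 0 0.055; 0 0 0.002 0 0 0 0.055; 0 0 0.002 0 0 0 0.055; 0 0 0.002 0 0 0 0.055' 45
python3 -m jog '0 0 0 0 0 0 0.055; 0 0 0 0 0 0 0.055; 0 0 0 0 0 0 0.055'
python3 - <<'E'
from h import *
import pickle
c=cam('wrist','w4.png');o=status.get_obs();print(o['eef_pos'],o['contact_force'],rot(o['tool_rot']).as_matrix())
hsv=cv2.cvtColor(c['image'],cv2.COLOR_RGB2HSV); m=cv2.inRange(hsv,(35,40,60),(75,255,255)); m[:,:200]=0;m[:,450:]=0;m[:150]=0
(u,v),_,_=cv2.minAreaRect(cv2.findNonZero(m)); D=onz(c,u,v,.038); Q=rot(o['tool_rot']); print((u,v),D,Q.inv().apply(D-o['eef_pos']))
E
```

```text
t: 3.5
eef_pos: [0.5503, 0.1506, 0.006]
tool_rot: [0.0, 0.928, 0.371, 0.001]
contact_force: [-0.4, -1.9, 6.7]
gripper_width: 0.718
t: 3.8
eef_pos: [0.5502, 0.1506, 0.0059]
tool_rot: [0.0, 0.928, 0.371, 0.001]
contact_force: [-0.8, -1.1, 5.5]
gripper_width: 0.721
[0.55023384 0.15058396 0.00595596] [-0.53915365 -0.66552362  5.97001936] [[ 7.24080916e-01  6.89710863e-01  2.39865040e-03]
 [ 6.89712686e-01 -7.24083146e-01  9.10692713e-05]
 [ 1.79963380e-03  1.58843809e-03 -9.99997119e-01]]
(316.5, 259.0) [0.57596934 0.17441862 0.038     ] [ 0.03513132  0.00054267 -0.03198005]
```

View pics/w4.png

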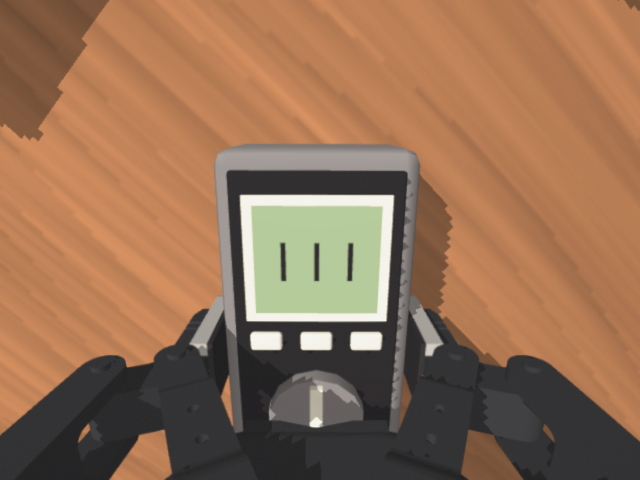

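```bash
python3 -m jog '0 0 -0.01 0 0 0 0.055; 0 0 -0.04 0 0 0 0.055; 0 0 -0.09 0 0 0 0.055; 0 0 -0.14 0 0 0 0.055; 0 0 -0.19 0 0 0 0.055'
cat >> h.py <<'E'
FOOT=np.array([.478,-.1512,.06]); YAW=-26.4
BR=R.from_euler('z',YAW,degrees=True)*R.from_euler('y',-25,degrees=True)
def bed(x,y,z): return FOOT+BR.apply([x,y,z])
E
python3 - <<'E'
from h import *
o=status.get_obs(); print(o['contact_force'],o['gripper_width'],o['eef_pos'])
print(bed(.08,0,.08), togo(bed(.08,0,.08),tool(YAW,25)))
E
```

```text
t: 4.35
eef_pos: [0.5484, 0.1505, 0.1969]
tool_rot: [-0.0, 0.928, 0.372, -0.0]
contact_force: [1.7, -0.7, -2.4]
gripper_width: 0.718
[ 1.74643841 -0.65362471 -2.41000765] 0.7182201214533009 [0.54840889 0.1505384  0.19694901]
[ 0.51265971 -0.16840523  0.16631408] (array([-0.2461,  0.206 ,  0.0306]), array([-15.28,  21.8 ,  68.89]))
```

```bash
python3 -m jog '-0.246 0.206 -0.01 -15.3 21.8 68.9 0.055; -0.246 0.206 -0.01 -15.3 21.8 68.9 0.055; -0.246 0.206 -0.01 -15.3 21.8 68.9 0.055; -0.246 0.206 -0.01 -15.3 21.8 68.9 0.055; -0.246 0.206 -0.01 -15.3 21.8 68.9 0.055'
python3 - <<'E'
from h import *
o=status.get_obs(); print(o['contact_force'],o['gripper_width'],o['eef_pos'],o['q'])
print(bed(.08,0,.08), togo(bed(.08,0,.08),tool(YAW,25)))
E
```

```text
t: 4.85
eef_pos: [0.5201, -0.0997, 0.2032]
tool_rot: [0.031, 0.991, 0.026, 0.13]
contact_force: [1.1, -0.5, -2.4]
gripper_width: 0.722
[ 1.05383217 -0.53137824 -2.37705565] 0.722388259528341 [ 0.52006322 -0.09973364  0.20320212] [ 0.26014303  0.15570278 -0.23493094  2.11498243  0.14201933  0.61553985
 -1.59152111]
[ 0.51265971 -0.16840523  0.16631408] (array([-0.0206,  0.0656,  0.0374]), array([-6.28,  8.95, 28.45]))
```

```bash
python3 -m jog '-0.021 0.066 0.015 -6.3 8.95 28.4 0.055; -0.021 0.066 0.015 -6.3 8.95 28.4 0.055; -0.021 0.066 0.015 -6.3 8.95 28.4 0.055; -0.021 0.066 0.015 -6.3 8.95 28.4 0.055; -0.021 0.066 0.015 -6.3 8.95 28.4 0.055'
python3 - <<'E'
from h import *
import pickle
o=status.get_obs(); print(o['contact_force'],o['gripper_width'],o['eef_pos'],o['q'])
print(bed(.08,0,.08), togo(bed(.08,0,.08),tool(YAW,25)))
cs={n:cam(n,n+'5.png') for n in ('scene','top','wrist')}
pickle.dump((cs,o),open('c5.pkl','wb'))
a=cs['scene']['image'][120:240,220:340,::-1];b=cs['top']['image'][225:345,315:435,::-1]
cv2.imwrite('pics/c5.png',np.hstack([cv2.resize(i,(400,400),interpolation=cv2.INTER_CUBIC) for i in (a,b)]))
E
```

```text
t: 5.35
eef_pos: [0.5069, -0.1647, 0.1868]
tool_rot: [0.049, 0.952, -0.22, 0.209]
contact_force: [0.7, 0.3, -1.9]
gripper_width: 0.717
[ 0.70086579  0.29215123 -1.85451979] 0.7172250550811209 [ 0.50686986 -0.16469754  0.1867915 ] [ 0.14774878  0.12357559 -0.04339604  2.25376241  0.41283588  0.38421656
 -2.27319419]
[ 0.51265971 -0.16840523  0.16631408] (array([-0.0024,  0.0007,  0.0215]), array([-0.05,  0.18,  0.38]))
```

View pics/c5.png

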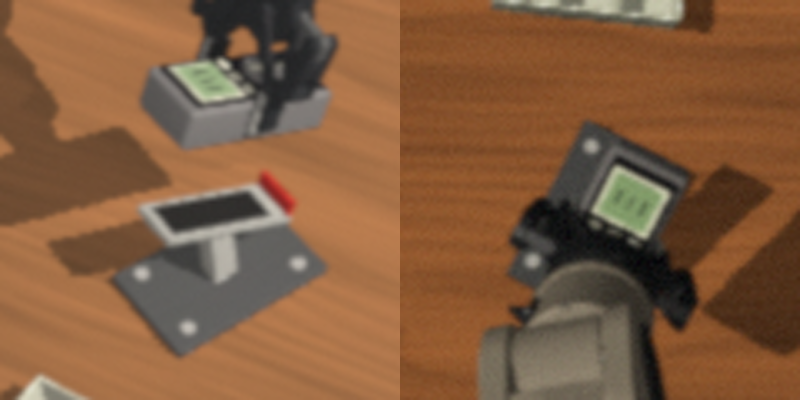

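View pics/wrist5.png

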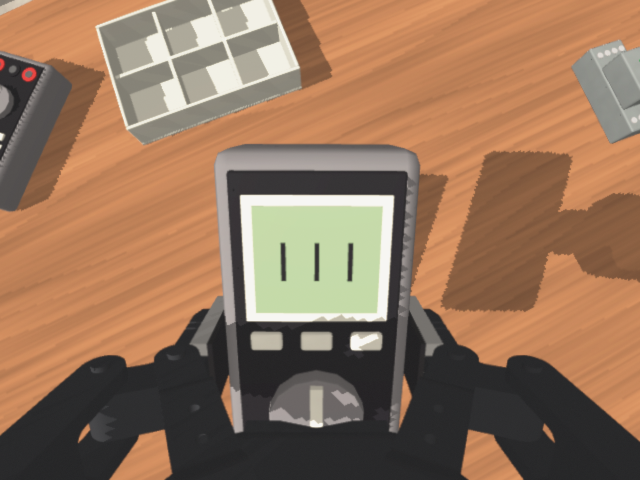

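Run:
```python
from h import *
import pickle
cs,o=pickle.load(open('c5.pkl','rb'))
Q=rot(o['tool_rot']); exp=o['eef_pos']+Q.apply([.0351,.0005,-.032]); print('exp',exp)
for n,(y0,y1,x0,x1) in dict(top=(225,345,315,435),scene=(120,240,220,340)).items():
    c=cs[n]; hsv=cv2.cvtColor(c['image'],cv2.COLOR_RGB2HSV); m=cv2.inRange(hsv,(35,40,60),(75,255,255)); k=np.zeros_like(m);k[y0:y1,x0:x1]=1;m*=k
    (u,v),_,_=cv2.minAreaRect(cv2.findNonZero(m)); P=onz(c,u,v,exp[2]); print(n,(u,v),P, 'diff in bed axes',BR.inv().apply(P-exp))
# precise bed top-view comparison: project expected bed corners
c0=pickle.load(open('c0.pkl','rb'))
for n in ('top','scene'): print(n,[np.round(proj(c0[n],bed(x,y,0)),1) for x,y in ((0,.022),(0,-.022),(.12,.022),(.12,-.022))])
print('w1',[np.round(proj(pickle.load(open('w1.pkl','rb')),bed(x,y,0)),1) for x,y in ((0,.022),(0,-.022),(.12,.022),(.12,-.022))])
```

```text
exp [ 0.52324314 -0.17315216  0.23057158]
top (382.60003662109375, 287.300048828125) [ 0.51534096 -0.16807308  0.23057158] diff in bed axes [-0.00846167  0.0010358   0.00394574]
scene (281.7500305175781, 143.25001525878906) [ 0.52055915 -0.17216417  0.23057158] diff in bed axes [-0.00257698 -0.00030844  0.00120166]
top [array([360.6, 303.2]), array([375. , 310.7]), array([380.9, 265.6]), array([395.7, 273.2])]
scene [array([305.4, 184.3]), array([296.1, 174.5]), array([270.4, 191.4]), array([261.1, 181. ])]
w1 [array([222.1, 207.4]), array([262.9, 226.7]), array([260.4,  99. ]), array([310.5, 124.6])]
```

Run:
```python
from h import *
import pickle
c=pickle.load(open('w1.pkl','rb'))
f=lambda u,v:(190+(u+.5)/3-.5,60+(v+.5)/3-.5)
Q=[onz(c,*f(*a),.01) for a in [(204,40),(461,172),(41,428),(281,540)]]
v=Q[0]+Q[1]-Q[2]-Q[3]; w=(Q[0]+Q[2]-Q[1]-Q[3]); m=np.mean(Q,0); y=np.degrees(np.arctan2(v[1],v[0])); print('base',m,y,np.degrees(np.arctan2(-w[0],w[1])),np.linalg.norm(v)/2, np.linalg.norm(w)/2)
print('foot from base',m-.055*np.array([np.cos(np.radians(y)),np.sin(np.radians(y)),0]))
# meter face black pad of bed
z=lambda s:.06+s*np.sin(np.radians(25))
P=[onz(c,*f(*a),zz) for a,zz in [((217,152),z(.112)),((328,206),z(.112)),((118,418),z(.01)),((210,463),z(.01))]]
print('pad mid',(P[0]+P[1])/2,(P[2]+P[3])/2)
g=lambda p: BR.inv().apply(p-FOOT)
print(g((P[0]+P[1])/2),g((P[2]+P[3])/2))
```

```text
base [ 0.52832753 -0.17533825  0.01      ] -26.174608829366242 -26.20452875345405 0.14879961985866 0.09792418593457998
foot from base [ 0.47896757 -0.1510773   0.01      ]
pad mid [ 0.56974693 -0.19513056  0.10733325] [ 0.48945672 -0.15431975  0.06422618]
[ 1.12186162e-01  1.44479471e-03 -8.68088051e-05] [ 0.01234371  0.00229967 -0.00109289]
```

```bash
sed -i 's/^FOOT=.*/FOOT=np.array([.4787,-.1498,.06]); YAW=-26.3/' h.py
python3 - <<'E'
from h import *
o=status.get_obs(); print(o['contact_force'],o['eef_pos'],BR.inv().apply(o['eef_pos']-FOOT))
for z in (.03,.012): print(togo(bed(.076,0,z),tool(YAW,25)))
E
```

```text
[ 0.66402149  0.36892162 -1.48047024] [ 0.50821887 -0.16520354  0.18730573] [ 0.08397102 -0.0007301   0.10131   ]
(array([-0.0078, -0.0007,  0.0713]), array([-0.06,  0.15,  0.51]))
(array([-0.0077, -0.0007,  0.0893]), array([-0.06,  0.15,  0.51]))
```

```bash
python3 -m jog '-0.008 -0.001 0.03 0 0.1 0.4 0.055; -0.008 -0.001 0.055 0 0.1 0.4 0.055; -0.008 -0.001 0.072 0 0.1 0.4 0.055; -0.008 -0.001 0.072 0 0.1 0.4 0.055; -0.008 -0.001 0.072 0 0.1 0.4 0.055'
python3 - <<'E'
from h import *
import pickle
o=status.get_obs(); print(o['contact_force'],o['eef_pos'],BR.inv().apply(o['eef_pos']-FOOT))
print(togo(bed(.076,0,.012),tool(YAW,25)))
cs={n:cam(n,n+'6.png') for n in ('scene','top')}
pickle.dump((cs,o),open('c6.pkl','wb'))
a=cs['scene']['image'][140:220,240:320,::-1];b=cs['top']['image'][250:330,335:415,::-1]
cv2.imwrite('pics/c6.png',np.hstack([cv2.resize(i,(400,400),interpolation=cv2.INTER_CUBIC) for i in (a,b)]))
E
```

```text
t: 6.0
eef_pos: [0.5292, -0.1751, 0.1183]
tool_rot: [0.049, 0.951, -0.223, 0.21]
contact_force: [0.2, 0.3, -2.0]
gripper_width: 0.718
[ 0.22159209  0.29500067 -2.00348601] [ 0.52921273 -0.17507944  0.11828195] [ 0.07582342 -0.00028194  0.02894998]
(array([ 0.0002, -0.0003,  0.0169]), array([ 0.  ,  0.07, -0.04]))
```

View pics/c6.png

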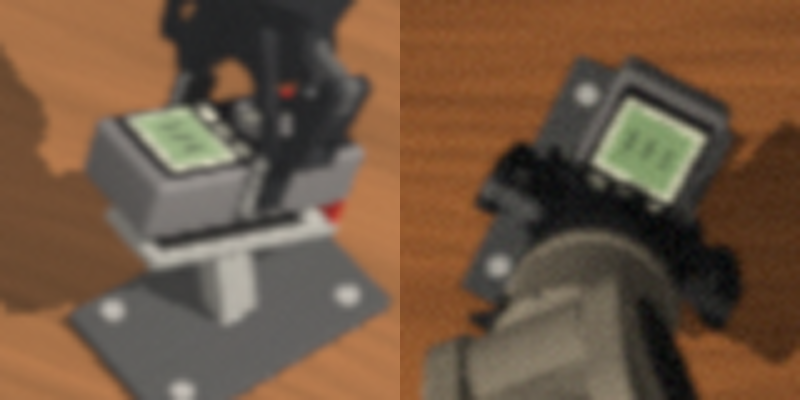

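Run:
```python
from h import *
import pickle
cs,o=pickle.load(open('c6.pkl','rb')); c0=pickle.load(open('c0.pkl','rb'))
obs=dict(top=[(361,304.6),(375.6,311.6),(380.6,267.4),(396,275)],scene=[(307,186),(295.6,174.5),(270.6,192.6),(261.6,181.6)])
win=dict(top=(250,330,335,415),scene=(140,220,240,320))
b=BR.inv().apply(o['eef_pos']-FOOT)
for n in obs:
    pr=np.array([proj(c0[n],bed(x,y,0)) for x,y in ((0,.022),(0,-.022),(.12,.022),(.12,-.022))]); bias=(np.array(obs[n])-pr).mean(0)
    c=cs[n]; y0,y1,x0,x1=win[n]; hsv=cv2.cvtColor(c['image'],cv2.COLOR_RGB2HSV); m=cv2.inRange(hsv,(35,40,60),(75,255,255)); k=np.zeros_like(m);k[y0:y1,x0:x1]=1;m*=k
    p=np.array(cv2.minAreaRect(cv2.findNonZero(m))[0])
    e=np.array(proj(c,bed(b[0]+.035,0,b[2]+.032)))
    J=np.array([np.array(proj(c,bed(b[0]+.035+d[0],d[1],b[2]+.032)))-e for d in ((.001,0),(0,.001))]).T
    print(n,bias,p,e,'err w/ bias (mm x,y)',np.linalg.solve(J,p-e-bias),'no bias',np.linalg.solve(J,p-e))
```

```text
top [0.80908761 1.76041331] [383.96923828 280.05383301] [384.73476565 278.19362793] err w/ bias (mm x,y) [-2.14624667  3.39459433] no bias [-5.30641043 -0.54724302]
scene [0.10238693 0.4981365 ] [276.25003052 166.75      ] [275.26454688 167.3101757 ] err w/ bias (mm x,y) [-5.22006017 -3.32938881] no bias [-4.20618543 -1.4386433 ]
```

```bash
python3 -m jog '0.002 -0.0003 0.01 0 0 0 0.055; 0.002 -0.0003 0.017 0 0 0 0.055; 0.002 -0.0003 0.018 0 0 0 0.055; 0.002 -0.0003 0.018 0 0 0 0.055'
python3 - <<'E'
from h import *
o=status.get_obs(); print(BR.inv().apply(o['contact_force']),o['eef_pos'],BR.inv().apply(o['eef_pos']-FOOT))
E
python3 -m jog '0 0 0.001 0 0 0 0.055; 0 0 0.002 0 0 0 0.055; 0 0 0.002 0 0 0 0.055'
python3 - <<'E'
from h import *
o=status.get_obs(); print(BR.inv().apply(o['contact_force']),o['eef_pos'],BR.inv().apply(o['eef_pos']-FOOT),o['torque'])
E
```

```text
t: 6.5
eef_pos: [0.5378, -0.1789, 0.1026]
tool_rot: [0.049, 0.951, -0.223, 0.21]
contact_force: [-0.6, 0.6, -1.5]
gripper_width: 0.717
[-1.37195606  0.2503917  -1.03868106] [ 0.53777804 -0.17887036  0.10261109] [0.07768216 0.00011459 0.01079235]
t: 6.8
eef_pos: [0.5385, -0.1791, 0.101]
tool_rot: [0.049, 0.951, -0.223, 0.211]
contact_force: [0.1, -0.9, -1.4]
gripper_width: 0.717
[-0.20994652 -0.75203057 -1.46363675] [ 0.53852126 -0.17914408  0.10095067] [0.07769421 0.00019851 0.00895466] [0.30826724 0.54307654 0.01408032]
```

```bash
python3 -m jog '-0.001 0 0.001 0 0 0 0.055; -0.002 0 0.0015 0 0 0 0.055; -0.003 0 0.0015 0 0 0 0.055; -0.004 0 0.0015 0 0 0 0.055;-0.004 0 0.0015 0 0 0 0.055'
python3 - <<'E'
from h import *
o=status.get_obs(); print(BR.inv().apply(o['contact_force']),BR.inv().apply(o['eef_pos']-FOOT),o['torque'])
E
python3 -m jog '-0.001 0 0 0 0 0 0.055; -0.002 0 0 0 0 0 0.055; -0.002 0 0 0 0 0 0.055'
python3 - <<'E'
from h import *
o=status.get_obs(); print(BR.inv().apply(o['contact_force']),BR.inv().apply(o['eef_pos']-FOOT),o['torque'])
cs={n:cam(n) for n in ('scene','top')}
a=cs['scene']['image'][140:220,240:320,::-1];b=cs['top']['image'][250:330,335:415,::-1]
cv2.imwrite('pics/c7.png',np.hstack([cv2.resize(i,(400,400),interpolation=cv2.INTER_CUBIC) for i in (a,b)]))
E
```

```text
t: 7.3
eef_pos: [0.5355, -0.1778, 0.0977]
tool_rot: [0.049, 0.951, -0.223, 0.21]
contact_force: [0.3, 0.3, -1.7]
gripper_width: 0.713
[-0.56806416  0.37936141 -1.60028253] [0.07333109 0.00012019 0.00737048] [0.27577786 0.57797784 0.03542886]
t: 7.6
eef_pos: [0.5345, -0.1771, 0.0972]
tool_rot: [0.049, 0.95, -0.223, 0.211]
contact_force: [0.8, -1.1, -0.9]
gripper_width: 0.718
[ 0.73704111 -0.57116186 -1.3077711 ] [0.0720238  0.00023175 0.00748589] [0.10203782 0.33700559 0.00242205]
```

View pics/c7.png

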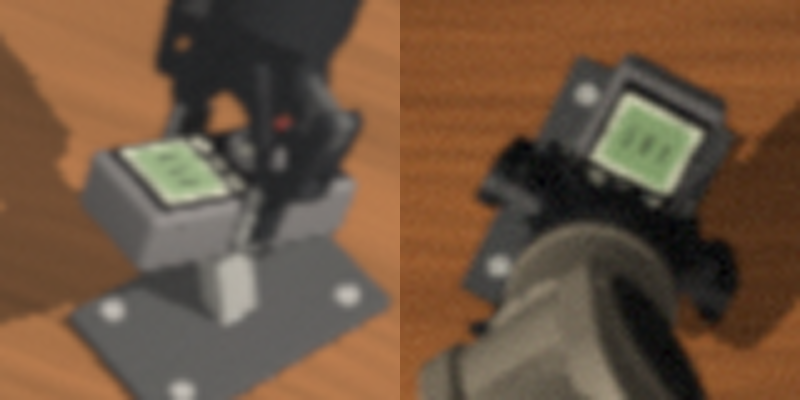

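```bash
python3 -m jog '-0.0005 0 0 0 0 0 0.055; -0.001 0 0 0 0 0 0.055; -0.001 0 0 0 0 0 0.055'
python3 - <<'E'
from h import *
o=status.get_obs(); print(BR.inv().apply(o['contact_force']),BR.inv().apply(o['eef_pos']-FOOT),BR.inv().apply(o['torque']))
E
python3 -m jog '-0.0005 0 0 0 0 0 0.055; -0.001 0 0 0 0 0 0.055; -0.001 0 0 0 0 0 0.055'
python3 - <<'E'
from h import *
o=status.get_obs(); print(BR.inv().apply(o['contact_force']),BR.inv().apply(o['eef_pos']-FOOT),BR.inv().apply(o['torque']))
E
```

```text
t: 8.0
eef_pos: [0.5344, -0.1771, 0.0973]
tool_rot: [0.049, 0.95, -0.223, 0.212]
contact_force: [4.4, -3.4, 1.7]
gripper_width: 0.718
[ 5.67718144 -1.12170618 -0.72267724] [0.07197889 0.00024207 0.00761218] [-0.34119216 -0.64142991  0.03812026]
t: 8.3
eef_pos: [0.5343, -0.177, 0.0974]
tool_rot: [0.049, 0.95, -0.223, 0.212]
contact_force: [5.3, -4.2, 1.8]
gripper_width: 0.715
[ 6.79842526 -1.43137451 -1.15438269] [0.07194367 0.00021835 0.00773427] [-0.43957089 -1.10814074  0.14887983]
```

```bash
python3 -m jog '0.0015 0 0.0005 0 0 0 0.055; 0.0015 0 0.001 0 0 0 0.055; 0.0015 0 0.0015 0 0 0 0.055; 0.0015 0 0.0015 0 0 0 0.055'
python3 - <<'E'
from h import *
o=status.get_obs(); print(BR.inv().apply(o['contact_force']),BR.inv().apply(o['eef_pos']-FOOT),BR.inv().apply(o['torque']))
E
python3 -m jog '0 0 0.0005 0 0 0 0.055; 0 0 0.001 0 0 0 0.055; 0 0 0.001 0 0 0 0.055'
python3 - <<'E'
from h import *
o=status.get_obs(); print(BR.inv().apply(o['contact_force']),BR.inv().apply(o['eef_pos']-FOOT),BR.inv().apply(o['torque']))
E
```

```text
t: 8.7
eef_pos: [0.5351, -0.1771, 0.0959]
tool_rot: [0.049, 0.95, -0.223, 0.211]
contact_force: [4.1, -2.4, 3.3]
gripper_width: 0.718
[ 5.68975396 -0.32236652  0.97758945] [0.07196253 0.00051383 0.00605019] [-0.17373879 -0.77561563 -0.06629929]
t: 9.0
eef_pos: [0.5351, -0.1771, 0.0958]
tool_rot: [0.049, 0.95, -0.223, 0.212]
contact_force: [-6.2, 1.7, 19.1]
gripper_width: 0.714
[ 2.35791631 -1.20602058 20.01744   ] [0.07195959 0.0005075  0.00595401] [-6.31161015e-01 -2.80169653e-01 -5.76663325e-05]
```

```bash
python3 -m jog '-0.0003 0 -0.0006 0 0 0 0.055; -0.0005 0 -0.0007 0 0 0 0.055; -0.0005 0 -0.0007 0 0 0 0.055' 20
python3 - <<'E'
from h import *
o=status.get_obs(); print(BR.inv().apply(o['contact_force']),BR.inv().apply(o['eef_pos']-FOOT),BR.inv().apply(o['torque']))
E
python3 -m jog '0 0 0 0 0 0 0.063; 0 0 0 0 0 0 0.066; 0 0 0 0 0 0 0.072; 0 0 0 0 0 0 0.082;0 0 0 0 0 0 0.085'
python3 - <<'E'
from h import *
o=status.get_obs(); print(BR.inv().apply(o['contact_force']),BR.inv().apply(o['eef_pos']-FOOT),BR.inv().apply(o['torque']))
c=cam('wrist','w8.png')
cs={n:cam(n) for n in ('scene','top')}
a=cs['scene']['image'][140:220,240:320,::-1];b=cs['top']['image'][250:330,335:415,::-1]
cv2.imwrite('pics/c8.png',np.hstack([cv2.resize(i,(400,400),interpolation=cv2.INTER_CUBIC) for i in (a,b)]))
E
```

```text
t: 9.3
eef_pos: [0.5351, -0.1771, 0.0959]
tool_rot: [0.049, 0.95, -0.223, 0.212]
contact_force: [2.5, -2.5, 7.9]
gripper_width: 0.721
[ 6.32679163 -1.15980544  5.73425608] [0.07196124 0.000506   0.00603086] [-0.37889947 -0.93536773 -0.04920689]
t: 9.8
eef_pos: [0.5336, -0.1768, 0.0945]
tool_rot: [0.049, 0.951, -0.223, 0.21]
contact_force: [0.6, -0.4, -0.3]
gripper_width: 0.99
[ 0.55257745 -0.10190697 -0.5744123 ] [0.07000676 0.0001556  0.00544283] [-0.00550834  0.43471851  0.0072598 ]
```

View pics/w8.png

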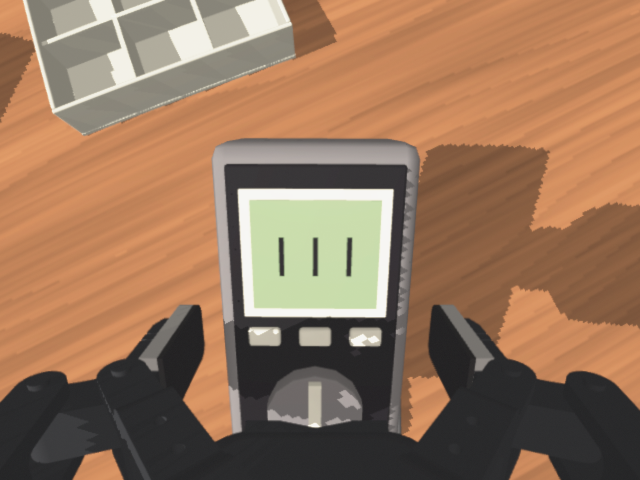

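View pics/c8.png

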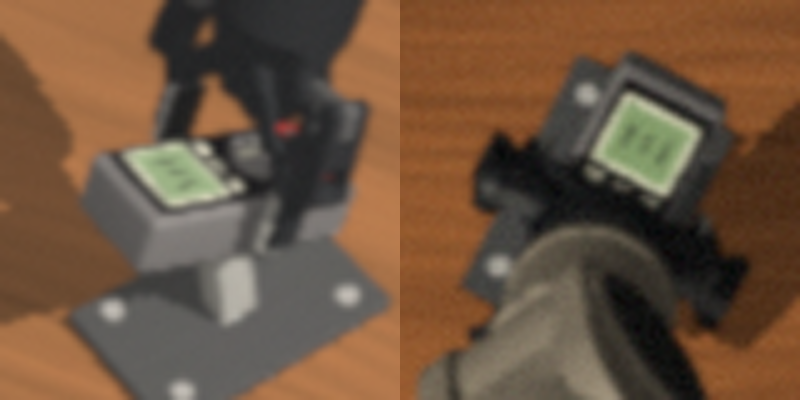

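```bash
python3 -m jog '0 0 -0.02 0 0 0 0.085; 0 0 -0.05 0 0 0 0.085; 0 0 -0.09 0 0 0 0.085; 0 0 -0.13 0 0 0 0.085; 0 0 -0.15 0 0 0 0.085'
python3 - <<'E'
from h import *
print(status.get_obs()['eef_pos'],togo((.48,-.19,.33),tool(-26.3)))
E
```

```text
t: 10.45
eef_pos: [0.4771, -0.1485, 0.2338]
tool_rot: [0.049, 0.95, -0.223, 0.212]
contact_force: [0.5, -0.9, -0.6]
gripper_width: 0.992
[ 0.4771331  -0.14849068  0.23379276] (array([ 0.0599,  0.0357, -0.0782]), array([ -0.1 , -25.14,  -0.1 ]))
```

```bash
python3 - <<'E'
from h import *
print(togo((.555,-.1875,.33),tool(-26.3)))
E
python3 -m jog '0.03 0 -0.05 0 -8 0 0.085; 0.13 0 -0.056 0 -25.1 0 0.085; 0.13 0 -0.056 0 -25.1 0 0.085; 0.13 0 -0.056 0 -25.1 0 0.085; 0.13 0 -0.056 0 -25.1 0 0.085'
python3 -m jog '0 0 0 0 0 0 0.085; 0 0 0 0 0 0 0.085'
python3 - <<'E'
from h import *
import pickle
c=cam('wrist','w9.png'); o=status.get_obs(); print(o['eef_pos'])
cs={n:cam(n,n+'9.png') for n in ('scene','top')}; cs['wrist']=c
pickle.dump(cs,open('c9.pkl','wb'))
a=cs['scene']['image'][140:220,240:320,::-1];b=cs['top']['image'][250:330,335:415,::-1]
cv2.imwrite('pics/c9.png',np.hstack([cv2.resize(i,(400,400),interpolation=cv2.INTER_CUBIC) for i in (a,b)]))
E
```

```text
(array([ 0.1197,  0.0002, -0.0501]), array([ -0.1 , -25.14,  -0.1 ]))
t: 10.95
eef_pos: [0.5652, -0.1933, 0.3373]
tool_rot: [-0.001, 0.973, -0.229, -0.0]
contact_force: [-0.5, -0.4, 0.1]
gripper_width: 0.994
t: 11.15
eef_pos: [0.5602, -0.1901, 0.3355]
tool_rot: [-0.001, 0.974, -0.228, -0.002]
contact_force: [0.5, -0.1, 0.7]
gripper_width: 1.0
[ 0.56011699 -0.19005741  0.33578263]
```

View pics/w9.png

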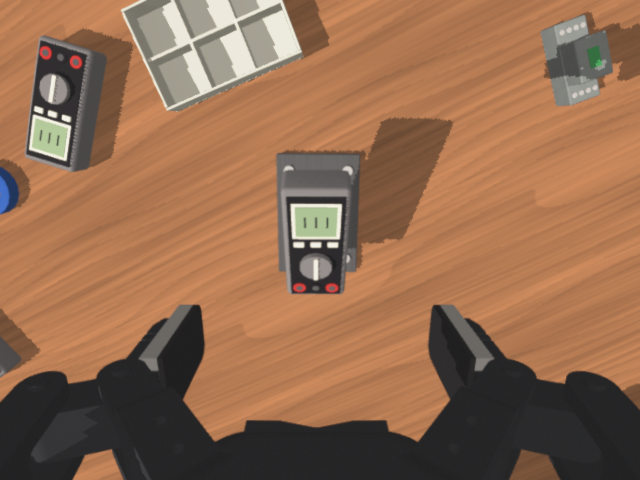

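View pics/c9.png

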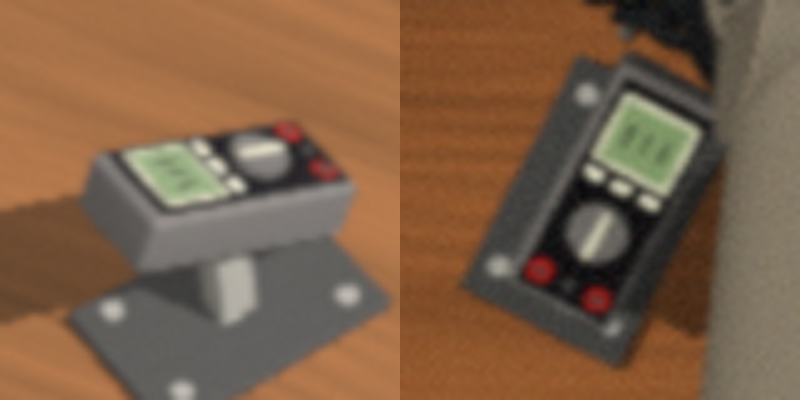

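Run:
```python
from h import *
import pickle
cs=pickle.load(open('c9.pkl','rb')); c=cs['wrist']
cv2.imwrite('pics/w9c.png',cv2.resize(c['image'][140:310,260:380,::-1],None,fx=3.5,fy=3.5,interpolation=cv2.INTER_CUBIC))
g=lambda p: np.round(1000*BR.inv().apply(p-FOOT),1)
hsv=cv2.cvtColor(c['image'],cv2.COLOR_RGB2HSV); m=cv2.inRange(hsv,(35,40,60),(75,255,255)); k=np.zeros_like(m);k[180:260,270:360]=1;m*=k
u,v=cv2.minAreaRect(cv2.findNonZero(m))[0]
D=bed(.105,0,.038); P=onz(c,u,v,D[2]); print('disp',(u,v),g(P))
K=bed(.051,0,.047); print('knob',g(onz(c,316,267.5,K[2])))
J=bed(.015,0,.038); print('jacks',g((onz(c,299,288,J[2])+onz(c,332,288,J[2]))/2))
```

```text
disp (316.0, 221.5) [105.5   1.8  37.8]
knob [54.2  1.9 45.5]
jacks [15.3  2.4 37.9]
```

View pics/w9c.png

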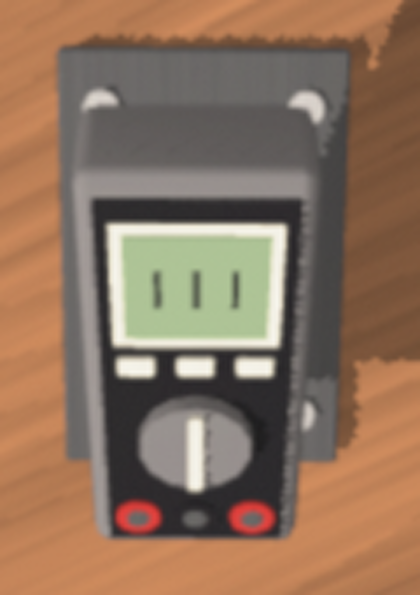

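Run:
```python
from h import *
import pickle
c=pickle.load(open('c9.pkl','rb'))['wrist']
f=lambda u,v:(260+(u+.5)/3.5-.5,140+(v+.5)/3.5-.5)
Q=[onz(c,*f(*a),.01) for a in [(60,48),(350,50),(66,460),(335,462)]]
Rz=R.from_euler('z',YAW,degrees=True); B=np.array([Rz.inv().apply(q-FOOT) for q in Q])*1000; print(B.round(1)); 
print('base lateral up/low',B[:2,1].mean(),B[2:,1].mean(), 'x mid',B[:,0].mean())
S=[onz(c,*f(*a),.01) for a in [(100,100),(305,103)]]; print('screws',[(Rz.inv().apply(q-FOOT)*1000).round(1) for q in S])
```

```text
[[130.5  48.4 -50. ]
 [129.9 -49.7 -50. ]
 [-18.6  50.4 -50. ]
 [-19.3 -48.9 -50. ]]
base lateral up/low -0.6546419030741504 0.7600190391429535 x mid 55.60343547972123
screws [array([113. ,  35.2, -50. ]), array([112. , -34.9, -50. ])]
```

Run:
```python
from h import *
a=eyes.read_camera('scene')['image'].astype(int); o=status.get_obs(); print(o['t'],np.abs(o['joint_vel']).max(),o['contact_force'])
import pickle
b=pickle.load(open('c9.pkl','rb'))['scene']['image'].astype(int); print(np.abs(a-b)[140:220,240:320].mean())
print(workorder.hand_in())
```

```text
11.35 0.010954350029571229 [-0.9348505  -0.01136689 -0.00909453]
0.5647395833333333
the job is handed in; nothing more can be done
None
```

I took the meter nearest the base, at top-view pixel (262, 282), about 0.56 m away. The two look-alikes were at (189, 266) and (305, 204). I carried it to the stand at the 25° slope and slid it down until it met the red lip at about 6–7 N. Then I lowered it onto the bed, which peaked at about 20 N before I eased off, let go and withdrew. I handed in at about 11.4 s.

**Last checks:**
- **Placement:** the meter lies face out with its display at the upper end. The wrist camera puts its centre about 69.5 mm up the slope, against 69 mm for a good fit, and in line with the stand to within about 0.5°.
- **At rest:** it stayed put after release, the gripper was clear and the force reading was near zero. I moved nothing else that I could see.

**Where checks disagreed:**
- **Sideways centring:** the last wrist picture reads +1.9 mm off centre, while the arm's own position at release gave about +0.5 mm. I put most of the gap down to camera calibration and made no correction.
- **Before lowering:** the scene and top cameras disagreed by about ±3 mm sideways, so I did not use them for that.

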